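# Lock the sample turntable for transport

### The arm

A 7-joint arm with a two-finger parallel gripper is mounted at the origin on a cart in front of the work surface, level with it; the furniture and walls round the work are solid. World frame = base frame: x ahead of the robot, y to its left, z up, the work surface at z = 0. Lengths are in m, angles in rad, forces in N, time in s.
With the tool pointing down it reaches from about 0.4 to 0.85 m from the base axis. Payload 4.5 kg.
Tool frame: the origin (TCP) lies between the finger pads; the fingertips stand 11 mm ahead of it and the grasp point (between the pads) lies 8 mm behind it (r.tip_reach is the distance from the TCP to the fingertips, in m); x points along the fingers, y is the direction in which the jaws open and shut, and the axes are right-handed (so a half turn about x gives the same grasp; the last joint's range is limited). The gripper opens to 88 mm and grips with 3 to 60 N. Pads are 18 mm wide; open, the fingers measure 123 mm over their backs; the gripper's body (75 mm by 187 mm) begins 45 mm behind the grasp point.
Start: joints at [-1.15, 0.689, -0.195, 1.565, 0.157, 0.902, -0.215], TCP at [0.236, 0.579, 0.25] pointing down, gripper open.
Joint ranges: [-3.01, 3.01], [-0.46, 2.08], [-1.47, 1.51], [0.13, 2.56], [-1, 4.14], [0.04, 2.09], [-2.66, 2.66]. Speed limits (rad/s): [2.57, 2.57, 3.14, 3.14, 3.14, 3.14, 3.14].

### API

Orientations are given as a unit quaternion [x, y, z, w].
In Python, from plant import r gives the robot as it stands.
- The arm moves only by the tool drive_tool, never from a script. Its argument "deltas" is a list of rows, each a list of 3 entries, a list of its own where there are three numbers: the turn, a rotation vector about the tool's x, y, z in degrees, then the shift along the tool's x, y, z in cm, then the finger opening in cm, from 0 to 8.81. A call has 1 to 12 rows; each row shifts and turns the commanded pose from where the row before left it, along the tool's axes as they then stand; what a row does not reach is not made up. A row lasts 1/12 s, in which the tool goes at most 41.7 mm and 7.16 degrees, less where a joint would pass 70% of its speed; a pose out of reach is approached as far as the arm can. A call is refused whole if a number of a shift passes 4.17 or a number of a turn 7.16, either way. A call with a gripper value outside its range is refused whole. The fingers move at their own pace and stop on an object; "force" is the grip in N (left out, the last holds). Time passes only in rows, so rows that do not move let the fingers close. It gives the time, the measured TCP pose, the force and the opening at its end, in the units of the state.
- r.get_state(): the state, without advancing time (a new reading comes with each control period).
- r.snapshot(name): name is "side" or "top"; returns a dict with "color" (400x640x3 uint8, red, green, blue), "fov_y" (degrees; the focal length in pixels is half the picture's height over the tangent of half this angle, whatever the lens; pixels are square), "cx", "cy" (the principal point, pixels), "extrinsics" (4x4, takes a point from world to camera coordinates). Camera axes: x right, y up, looking along -z (the intrinsics and any distortion apply to the point x, -y, -z); pixel columns grow to the right and rows downward; lengths in m; the calibration is good to about 2 mm. A picture is of the moment at which its call begins. There is no depth.
- r.finish_job(): hands the job in, once; it reports no verdict.
The state is a dict: "clock": time; "q": joint angles; "qd": joint speeds; "joint_torque": joint torques, N m; "tool_pos": TCP position; "eef_rot": TCP orientation; "contact_force": force on the tool from outside, world axes, zero at the start; "moment": the same for the moment, N m; "opening": opening from 0.0 (shut) to 1.0 (fully open).
Only numpy, scipy, OpenCV 4.12 (cv2) and the standard library are available. Lean on these libraries where they do the work, as an engineer would, in place of code of your own. Each camera call takes 0.05 s, during which the arm holds its last target. There are 200 camera calls.

### The job

Lock the small sample turntable so that it can be carried: with a fingertip, push its upright stud round, either way, until the groove across the turntable lines up with the locking bar, then push the bar by its upright tab through the groove until it is fully home, its tab up against the bridge and its nose sticking out beyond the keeper on the far side. Only push: do not pinch or lift the stud or the bar, push gently (below about 25 N), leave the bottles, canister and eyepiece standing where they are, and take your hand clear at the end.

Things in the scene. Friction and masses are not known exactly. Their poses are not given: they have to be found in the camera images.
- lock_base: Grey foot plate, fixed on the desk, 345 mm long (y -250 to +95), 56 mm wide, 112 mm round under the turntable. Origin on the desk under the pivot; z up; the bar slides toward +y in an open channel, y -240 to -50 (cheeks up to z 27 mm). Bridge over it at y -83 to -51, keeper at y 49 to 68: 48 mm wide, tops at z 36 mm (screws to 38); keeper opening 17 mm, flared.
- turntable (a joint): Angle of the turntable about its vertical pivot (rad, counter-clockwise from above positive; turns freely round either way, stays where left, friction 0.05 N m). At 0, pi and every half turn the groove is in line with the bar. Starts 0.45 to 2.69. Aluminium disc, 90 mm diameter, top at z 32 mm; straight groove right across, 17 mm wide, 16 mm deep, mouths flared to 27 mm.
- drive_stud (a point): On the axis of the turntable's one upright steel stud, at z 50 mm, 31 mm from the pivot, at a right angle to the groove. Stud 12 mm diameter (20 mm collar below z 35 mm), top at z 66 mm. x axis from pivot to stud, y axis along the groove; at joint value 0 the stud is on the base's +x side.
- lock_bar: Loose steel locking bar of about 0.25 kg lying in the guide: 12 x 12 mm section, 176 mm long, tapered nose 6 mm wide. Origin under its middle; y along the bar to the nose. It starts drawn back, the nose just short of the turntable's rim and under the bridge.
- bar_tab (a point): Centre of the upright tab on the bar's rear end, at z 50 mm. Tab 24 mm wide across the bar, 8 mm thick along it, top at z 64 mm. Pushed toward the base's +y it slides 130 to 145 mm until its front face meets the bridge; home, its centre is at y -87 mm in the base's frame. Sliding takes 1 to 4 N.
- bar_nose (a point): Centre of the bar's nose tip, 166 mm ahead of the tab's centre, z 23 mm. Home, it is at y +79 mm in the base's frame, 11 mm beyond the keeper.
- dropper_bottle_mid (a point): Bystander, not to be moved: small brown dropper bottle with black dropper top, 29 mm across, 102 mm tall, standing loose beside the lock. The point is on its axis, 30 mm above the desk.
- spare_eyepiece_mid (a point): Bystander, not to be moved: black microscope eyepiece standing on end, 39 mm across, 46 mm tall, standing loose beside the lock. The point is on its axis, 30 mm above the desk.
- objective_can_mid (a point): Bystander, not to be moved: small white canister with black screw top, 42 mm across, 54 mm tall, standing loose beside the lock. The point is on its axis, 30 mm above the desk.
- oil_bottle_mid (a point): Bystander, not to be moved: small cream bottle with blue screw cap, 35 mm across, 66 mm tall, standing loose beside the lock. The point is on its axis, 30 mm above the desk.

How it is judged:
On the way, in this order (a step that is already met when the one before it is completed fails the run):
1. the turntable's groove is lined up with the bar (angle between the y axis of drive_stud and the y axis of lock_base, either way round below 0.1 rad), for 0.2 s.
2. the bar is pushed through the groove and the keeper (y of bar_nose in the frame of lock_base above 0.069 m), for 0.2 s.
At the end, for the whole second after the job is handed in: The bar lies in its guide within 10 mm of fully home (nose at least 1 mm out beyond the keeper), the groove within 0.1 rad of the bar, both at rest (y of bar_nose in the frame of lock_base above 0.069 m and angle between the y axis of drive_stud and the y axis of lock_base, either way round below 0.1 rad and linear speed of lock_bar below 0.02 m/s and velocity of joint turntable between -0.1 and 0.1 rad/s and height (world z) of bar_tab below 0.056 m); the robot touches nothing.
It fails at once if the bar is lifted more than 10 mm (height (world z) of bar_tab above 0.06 m or height (world z) of bar_nose above 0.033 m).
It fails at once if the stud or the tab is taken between the fingers ((horizontal distance between the grasp point and drive_stud below 0.009 m and height (world z) of the grasp point below 0.078 m and (contact force between the fingers and lock_base above 0.5 N or contact force between the fingers and lock_bar above 0.5 N)) or (horizontal distance between the grasp point and bar_tab below 0.009 m and height (world z) of the grasp point below 0.078 m and (contact force between the fingers and lock_base above 0.5 N or contact force between the fingers and lock_bar above 0.5 N))).
It fails at once if the lock is pushed hard (over 60 N of finger contact) (contact force between the fingers and lock_base above 60 N or contact force between the fingers and lock_bar above 60 N).
It fails at once if a bystander is moved more than 20 mm (distance of any of dropper_bottle_mid, spare_eyepiece_mid, objective_can_mid, oil_bottle_mid from where it was at the start of the episode above 0.02 m).
It also fails if it takes over 45 s, if anything falls off the work surface, if the arm or the gripper's body presses on something with over 40 N, if the wrist force passes 120 N, or if a joint passes its speed limit or range.

## Working session

There is one attempt and no reset: what is moved stays moved. The work goes in short steps, Python scripts to look and compute and a tool call to move; the robot and the scene stay as the last step left them, time stands still between calls to the robot, and variables do not carry over. Pictures are saved under pics/ and viewed, about 8 in all and at most 12, crops included, and the job is handed in when it is done.

Besides the shell and the picture viewer there is one more tool, called after "Call:" as name([rows], argument=value, ...), one row to a line, values as JSON. drive_tool: Moves the arm, as the interface text tells. Its arguments: {"type":"object","properties":{"deltas":{"type":"array","items":{"type":"array"}},"force":{"type":"number"}},"required":["deltas"]}

```bash
mkdir -p pics; ls; python3 - <<'E'
from plant import r
import cv2,numpy as np
s=r.get_state(); print(s['clock'],s['tool_pos'],s['eef_rot'],s['opening'],r.tip_reach)
for n in ('top','side'):
    d=r.snapshot(n); cv2.imwrite(f'pics/{n}0.png',d['color'][:,:,::-1])
    print(n,d['fov_y'],d['cx'],d['cy'],[k for k in d if k!='color']); print(np.round(d['extrinsics'],4).tolist())
E
```

```text
pics
0.0 [0.23558139 0.57824372 0.24891405] [ 0.13520946  0.69400216 -0.13650281  0.69386338] 1.002092447167827 0.011
top 55.697912802427375 310.7062195015068 200.1829368417236 ['fov_y', 'cx', 'cy', 'extrinsics']
[[0.0019, -0.9997, 0.0235, -0.0413], [0.9941, 0.0045, 0.1084, -0.4778], [-0.1085, 0.0231, 0.9938, -0.8737], [0.0, 0.0, 0.0, 1.0]]
side 56.99497275157338 329.56942937620005 195.93809605805302 ['fov_y', 'cx', 'cy', 'extrinsics']
[[-0.9999, 0.015, 0.0021, 0.4709], [-0.0088, -0.6859, 0.7277, -0.0655], [0.0124, 0.7276, 0.6859, -0.8593], [0.0, 0.0, 0.0, 1.0]]
```

View pics/top0.png

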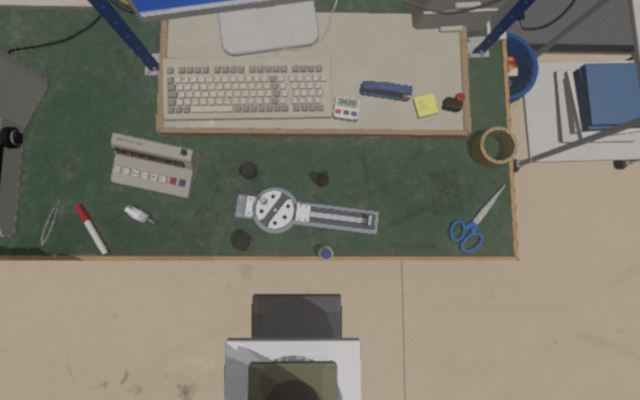

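View pics/side0.png

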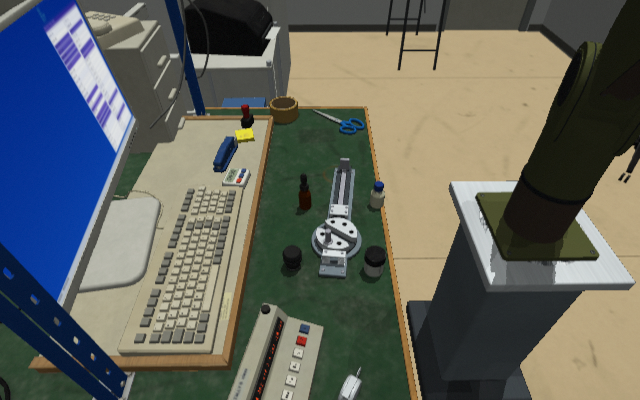

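The top view shows the lock at about (240–380, 190–235) with its bar pointing left (world +y). The disc is at about (275, 210). The side view shows the same with the tab end farthest away. I'll enlarge both.

```bash
python3 - <<'E'
import cv2
a=cv2.imread('pics/top0.png')[155:270,225:390]; cv2.imwrite('pics/top0c.png',cv2.resize(a,(825,575)[:2] if 0 else (792,552),interpolation=cv2.INTER_CUBIC))
b=cv2.imread('pics/side0.png')[150:290,270:400]; cv2.imwrite('pics/side0c.png',cv2.resize(b,None,fx=4.2,fy=4.2,interpolation=cv2.INTER_CUBIC))
E
```

```text
(no output)
```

View pics/top0c.png

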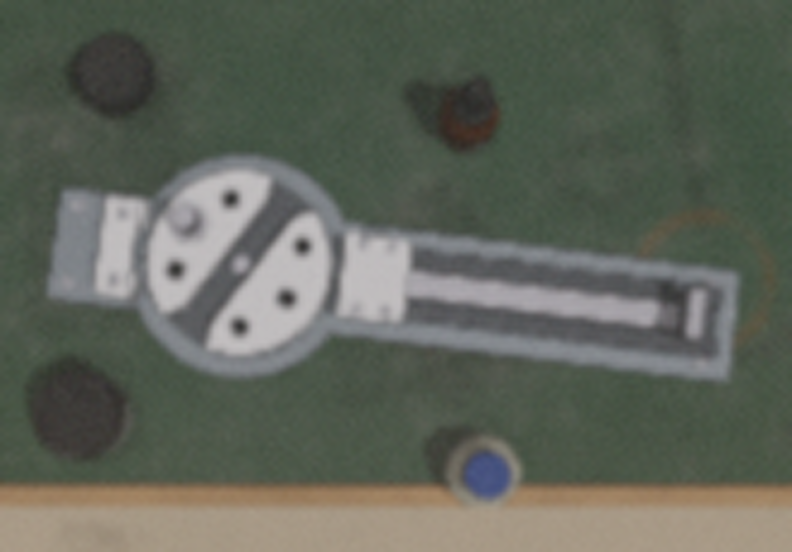

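View pics/side0c.png

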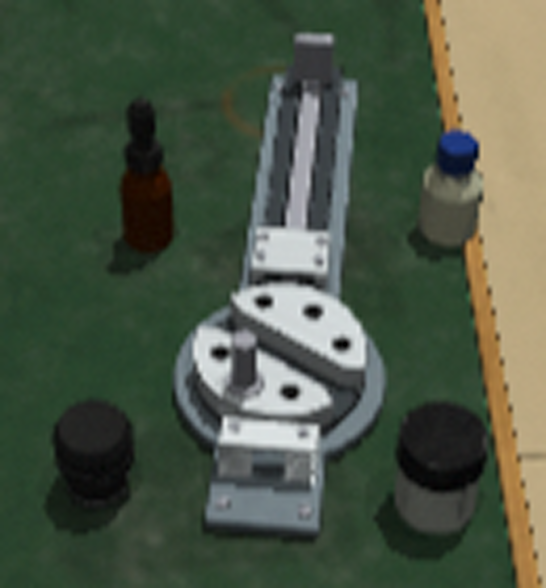

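```bash
cat > h.py <<'E'
import numpy as np,cv2
from scipy.optimize import least_squares
CAM={'top':(55.697912802427375,310.706,200.183,[[0.0019,-0.9997,0.0235,-0.0413],[0.9941,0.0045,0.1084,-0.4778],[-0.1085,0.0231,0.9938,-0.8737]]),
'side':(56.99497275157338,329.569,195.938,[[-0.9999,0.015,0.0021,0.4709],[-0.0088,-0.6859,0.7277,-0.0655],[0.0124,0.7276,0.6859,-0.8593]])}
def proj(c,P):
    f,cx,cy,E=CAM[c];E=np.array(E);F=200/np.tan(np.radians(f/2))
    p=np.atleast_2d(P)@E[:,:3].T+E[:,3]; return np.c_[cx+F*p[:,0]/-p[:,2],cy+F*-p[:,1]/-p[:,2]]
def ray(c,uv,z):
    f,cx,cy,E=CAM[c];E=np.array(E);F=200/np.tan(np.radians(f/2));R=E[:,:3]
    C=-R.T@E[:,3]; d=R.T@np.array([(uv[0]-cx)/F,-(uv[1]-cy)/F,-1]); return C+d*(z-C[2])/d[2]
def B2W(b,P):
    c,s=np.cos(b[2]),np.sin(b[2]);P=np.atleast_2d(P).astype(float)
    return np.c_[b[0]+c*P[:,0]-s*P[:,1],b[1]+s*P[:,0]+c*P[:,1],P[:,2]]
top=lambda u,v:(225+u/4.8-.4,155+v/4.8-.4)
side=lambda u,v:(270+u/4.2-.4,150+v/4.2-.4)
E
cat > fit.py <<'E'
from h import *
M=np.array([(24,-51,36),(24,-83,36),(-24,-83,36),(-24,-51,36),(24,68,36),(24,49,36),(-24,49,36),(-24,68,36)])/1e3
T=np.array([top(*p) for p in [(346,230),(411,236),(403,322),(338,316),(107,197),(147,200),(135,298),(96,291)]])
S=np.array([side(*p) for p in [(250,270),(256,228),(328,233),(325,274),(217,447),(222,420),(320,423),(318,452)]])
f=lambda b:np.r_[(proj('top',B2W(b,M))-T).ravel(),(proj('side',B2W(b,M))-S).ravel()]
b=least_squares(f,[.45,.05,0],loss='soft_l1').x
print('base',b,np.degrees(b[2])); print(f(b).reshape(-1,2).round(1).tolist())
for n,c,p,z in [('stud','top',top(187,213),.066),('stud','side',side(244,338),.066),('tab','top',top(697,313),.064),('tab','side',side(314,38),.064),
 ('pivot','top',top(240,264),.016),('drop','top',top(476,97),.1),('eyep','top',top(112,73),.046),('can','top',top(77,409),.054),('oil','top',top(487,474),.066),('oil','side',side(459,145),.066),('can','side',side(442,432),.054),('eyep','side',side(95,425),.046),('drop','side',side(140,105),.102)]:
    w=ray(c,p,z); q=w[:2]-b[:2];C,s=np.cos(b[2]),np.sin(b[2]); print(n,c,w.round(4),'base mm',(1e3*np.array([C*q[0]+s*q[1],-s*q[0]+C*q[1]])).round(1))
E
python3 fit.py
```

```text
base [ 0.45707035  0.04655463 -0.11013512] -6.310277791828765
[[0.1, -1.7], [0.1, -1.4], [-0.6, 0.9], [-0.6, 0.6], [-0.5, -0.6], [-0.8, -0.3], [-0.9, -0.5], [-0.9, 0.1], [-1.5, -0.8], [-1.6, -0.6], [1.9, -0.4], [1.8, -0.3], [0.6, -0.9], [0.4, -1.8], [0.2, -0.8], [0.1, -0.3]]
stud top [0.4759 0.0681 0.066 ] base mm [16.3 23.5]
stud side [0.476  0.0707 0.066 ] base mm [16.2 26.1]
tab top [ 0.4295 -0.1734  0.064 ] base mm [  -3.2 -221.6]
tab side [ 0.431 -0.171  0.064] base mm [  -2.  -219.1]
pivot top [0.456  0.0464 0.016 ] base mm [-1.  -0.3]
drop top [ 0.5262 -0.0667  0.1   ] base mm [  81.2 -104.9]
eyep top [0.5466 0.1076 0.046 ] base mm [82.2 70.5]
can top [0.3838 0.1197 0.054 ] base mm [-80.9  64.7]
oil top [ 0.3539 -0.0735  0.066 ] base mm [ -89.3 -130.6]
oil side [ 0.3548 -0.0703  0.066 ] base mm [ -88.8 -127.3]
can side [0.3832 0.1202 0.054 ] base mm [-81.6  65.1]
eyep side [0.548  0.1076 0.046 ] base mm [83.7 70.6]
drop side [ 0.5302 -0.0641  0.102 ] base mm [  84.8 -102. ]
```

The fit gives base yaw of about -6.3°, or about -6.8° when I include the pivot-to-tab line. The stud is 30 mm from the pivot, against 31 mm expected, and the turntable angle is about 0.98 rad. I'll push the stud clockwise to 0. First I'll close the fingers and align the tool's y axis with base y.

```bash
cat > go.py <<'E'
import sys
from h import *
from plant import r
from scipy.spatial.transform import Rotation as Ro
b=(0.4567,0.0466,-0.118)
s=r.get_state(); R=Ro.from_quat(s['eef_rot']).as_matrix(); p=np.array(s['tool_pos'])
c,sn=np.cos(b[2]),np.sin(b[2]); q=p[:2]-b[:2]
print('t',s['clock'],'base mm',np.round(1e3*np.array([c*q[0]+sn*q[1],-sn*q[0]+c*q[1]]),1),'tip z',round(1e3*(p[2]-.011),1),'F',np.round(s['contact_force'],1),'op',s['opening'])
Y=np.array([-sn,c,0]);X=np.array([0,0,-1.]);W=np.c_[X,Y,np.cross(X,Y)]
print('turn deg',np.degrees(Ro.from_matrix(R.T@W).as_rotvec()).round(2))
if len(sys.argv)>3:
    x,y,z=[float(a)/1e3 for a in sys.argv[1:4]]
    t=B2W(b,[x,y,z+.011])[0]; print('shift cm (now)',(100*R.T@(t-p)).round(2),'(after turn)',(100*W.T@(t-p)).round(2))
E
python3 go.py 17 62 120
```

```text
t 0.1 base mm [-282.2  502. ] tip z 238.0 F [ 0.  -0.  -0.8] op 0.9978465504724104
turn deg [-1.539e+01 -1.000e-02  9.000e-02]
shift cm (now) [ 11.86 -34.46  40.52] (after turn) [ 11.8  -44.    29.92]
```

Call:
drive_tool([
  [[-5,0,0],[0,0,0],0],
  [[-5,0,0],[0,0,0],0],
  [[-5.4,0,0],[0,0,0],0],
  [[0,0,0],[0,0,0],0],
], force=20)

```text
clock: 0.43
tool_pos: [0.2358, 0.5784, 0.2492]
eef_rot: [0.04, 0.706, -0.041, 0.706]
contact_force: [0.2, -0.7, 0.4]
opening: 0.724
```

```bash
python3 go.py 17 62 120
```

```text
t 0.4333 base mm [-282.   502.1] tip z 238.2 F [ 0.2 -0.7  0.4] op 0.7235581714717733
turn deg [ 0.13 -0.03  0.06]
shift cm (now) [ 11.85 -44.07  29.8 ] (after turn) [ 11.82 -44.01  29.9 ]
```

Call:
drive_tool([
  [[0,0,0],[0,-1,0.7],0],
  [[0,0,0],[0,-2,1.4],0],
  [[0,0,0],[0,-2.5,1.7],0],
  [[0,0,0],[0,-2.5,1.7],0],
  [[0,0,0],[0,-2.5,1.7],0],
  [[0,0,0],[0,-2.5,1.7],0],
  [[0,0,0],[0,-2.5,1.7],0],
  [[0,0,0],[0,-2.5,1.7],0],
  [[0,0,0],[0,-2.5,1.7],0],
  [[0,0,0],[0,-2.5,1.7],0],
  [[0,0,0],[0,-2.5,1.7],0],
  [[0,0,0],[0,-2.5,1.7],0],
])

```text
clock: 1.43
tool_pos: [0.3929, 0.2758, 0.2498]
eef_rot: [0.043, 0.706, -0.043, 0.706]
contact_force: [0.5, -0.8, -0.5]
opening: 0.004
```

Call:
drive_tool([
  [[0,0,0],[0,-2.5,1.7],0],
  [[0,0,0],[0,-2.5,1.7],0],
  [[0,0,0],[1,-2.5,1.7],0],
  [[0,0,0],[1.5,-2.5,1.7],0],
  [[0,0,0],[2,-2.5,1.7],0],
  [[0,0,0],[2,-2,1.3],0],
  [[0,0,0],[2,-1,0.7],0],
  [[0,0,0],[2,0,0],0],
  [[0,0,0],[1,0,0],0],
  [[0,0,0],[0,0,0],0],
])

```text
clock: 2.27
tool_pos: [0.477, 0.1103, 0.1329]
eef_rot: [0.042, 0.707, -0.044, 0.704]
contact_force: [-0.5, -0.2, 1.2]
opening: 0.004
```

```bash
python3 go.py 17 58 50
```

```text
t 2.2667 base mm [12.6 65.6] tip z 121.9 F [-0.5 -0.2  1.2] op 0.00418666503083089
turn deg [-0.2  -0.21  0.15]
shift cm (now) [ 7.19 -0.74  0.46] (after turn) [ 7.19 -0.76  0.44]
```

Call:
drive_tool([
  [[0,0,0],[1,-0.3,0.4],0],
  [[0,0,0],[1.5,0,0],0],
  [[0,0,0],[1.5,0,0],0],
  [[0,0,0],[1.5,0,0],0],
  [[0,0,0],[1.1,0,0],0],
  [[0,0,0],[0.6,0,0],0],
  [[0,0,0],[0,0,0],0],
])

```text
clock: 2.85
tool_pos: [0.482, 0.1084, 0.0621]
eef_rot: [0.042, 0.706, -0.042, 0.706]
contact_force: [-0.1, 0.7, 0.3]
opening: 0.008
```

```bash
cat > pic.py <<'E'
import sys,cv2,numpy as np
from plant import r
n=sys.argv[1]
a=r.snapshot('top')['color'][155:270,225:390,::-1]; b=r.snapshot('side')['color'][150:290,270:400,::-1]
a=cv2.resize(a,(495,345),interpolation=cv2.INTER_CUBIC); b=cv2.resize(b,None,fx=2.3,fy=2.3,interpolation=cv2.INTER_CUBIC)
o=np.zeros((345,800,3),np.uint8);o[:,:495]=a;o[:b.shape[0],498:498+b.shape[1]]=b
cv2.imwrite(f'pics/{n}.png',o)
E
python3 go.py 17 62 50; python3 pic.py p1
```

```text
t 2.85 base mm [17.9 64.3] tip z 51.1 F [-0.1  0.7  0.3] op 0.008496616283846932
turn deg [-0.03 -0.03  0.03]
shift cm (now) [ 0.11 -0.23 -0.09] (after turn) [ 0.11 -0.23 -0.09]
```

View pics/p1.png

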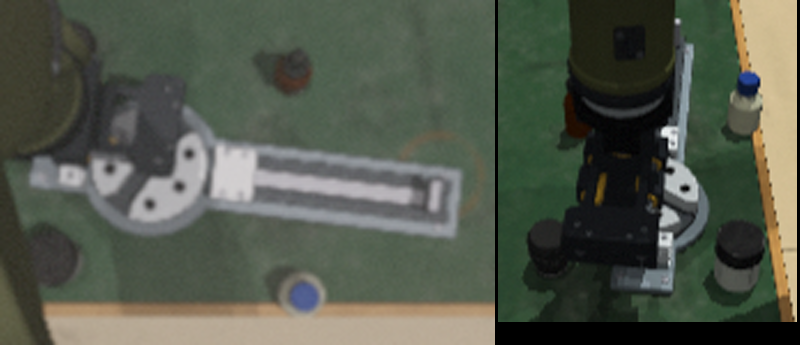

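The closed hand stands at the keeper side of the stud (near (140, 130) in the top half), clear of every bystander, though it hides the stud. Next I push in -y.

Call:
drive_tool([
  [[0,0,0],[0.2,-0.5,0],0],
  [[0,0,0],[0.2,-0.5,0],0],
  [[0,0,0],[0,-0.4,0],0],
  [[0,0,0],[0,-0.3,0.1],0],
  [[0,0,0],[0,-0.3,0.2],0],
  [[0,0,0],[0,-0.3,0.2],0],
  [[0,0,0],[0,-0.3,0.2],0],
  [[0,0,0],[0,-0.3,0.2],0],
])

```text
clock: 3.62
tool_pos: [0.4902, 0.0812, 0.0591]
eef_rot: [0.043, 0.704, -0.039, 0.708]
contact_force: [3.1, 6.4, -1.7]
opening: 0.004
```

Call:
drive_tool([
  [[0,0,0],[0,-0.3,0.2],0],
  [[0,0,0],[0,-0.3,0.1],0],
  [[0,0,0],[0,-0.2,0.1],0],
  [[0,0,0],[0,-0.2,0],0],
  [[0,0,0],[0,-0.1,0],0],
  [[0,0,0],[0,0,0],0],
])

```text
clock: 4.12
tool_pos: [0.4915, 0.0675, 0.059]
eef_rot: [0.042, 0.705, -0.041, 0.707]
contact_force: [2.3, 1.8, 0.6]
opening: 0.003
```

```bash
python3 go.py 31 23.5 46
```

```text
t 4.1167 base mm [32.1 24.8] tip z 48.0 F [2.3 1.8 0.6] op 0.0030460001532611274
turn deg [-0.01  0.12 -0.07]
shift cm (now) [ 0.2  -0.13 -0.11] (after turn) [ 0.2  -0.13 -0.11]
```

Call:
drive_tool([
  [[0,0,0],[0,-0.1,0],0],
  [[0,0,0],[0,0,0],0],
  [[0,0,0],[0,0,0],0],
  [[0,0,0],[0,0.5,0],0],
  [[0,0,0],[0,0.5,0],0],
  [[0,0,0],[-1,0,0],0],
  [[0,0,0],[-2,0,0],0],
  [[0,0,0],[-2,0,0],0],
  [[0,0,0],[-2,0,-1],0],
  [[0,0,0],[-1,-1,-1],0],
  [[0,0,0],[0,-2,-1],0],
  [[0,0,0],[0,-2.5,-0.1],0],
])

```text
clock: 5.12
tool_pos: [0.4521, 0.0263, 0.14]
eef_rot: [0.04, 0.706, -0.04, 0.706]
contact_force: [0.6, -0.3, -0.8]
opening: 0.006
```

Call:
drive_tool([
  [[0,0,0],[0,-2.5,0],0],
  [[0,0,0],[0,-2.5,0],0],
  [[0,0,0],[0,-2.5,0],0],
  [[0,0,0],[0,-2.5,0],0],
  [[0,0,0],[0,-2.5,0],0],
  [[0,0,0],[0,-2.5,0],0],
  [[0,0,0],[0,-2.5,0],0],
  [[0,0,0],[0,-2.5,0],0],
  [[0,0,0],[0,-2,0],0],
  [[0,0,0],[0,-1,0],0],
  [[0,0,0],[0,0,0],0],
])

```text
clock: 6.03
tool_pos: [0.4258, -0.2056, 0.1389]
eef_rot: [0.043, 0.706, -0.044, 0.705]
contact_force: [-0.4, 0.4, -0.6]
opening: 0.008
```

```bash
python3 go.py 0 -254 46; sed -i 's/a=cv2.resize(a,(495,345)/cv2.imwrite(f"pics\/{n}_a.png",cv2.resize(a,(792,552),interpolation=cv2.INTER_CUBIC));&/; ' pic.py; python3 pic.py p2
```

```text
t 6.0333 base mm [  -1.  -254.1] tip z 127.9 F [-0.4  0.4 -0.6] op 0.00790228207306877
turn deg [-0.26 -0.06  0.09]
shift cm (now) [8.19 0.02 0.11] (after turn) [8.19 0.01 0.1 ]
```

View pics/p2_a.png

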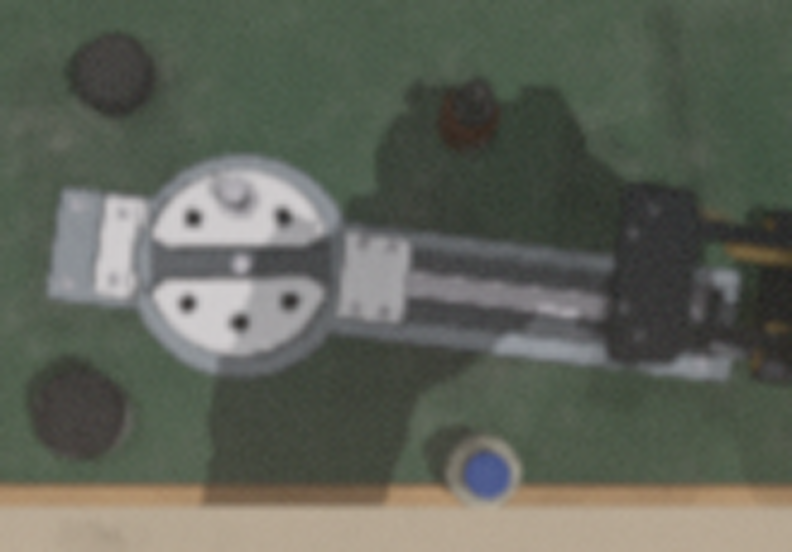

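```bash
cat > ang.py <<'E'
from h import *
def ang(a,b,za=.032,zb=.032):
    d=ray('top',top(*a),za)-ray('top',top(*b),zb); return np.degrees(np.arctan2(d[1],d[0])).round(2)
print('base yaw via footplate edges', ang((63,188),(738,270),.008,.008)-90, ang((50,297),(727,380),.008,.008)-90)
print('bridge/keeper', ang((107,197),(411,236),.036,.036)-90,ang((96,291),(403,322),.036,.036)-90)
print('bar/tab-pivot', ang((240,264),(697,313),.016,.064)-90)
print('groove: holes', ang((193,217),(283,216))-90,ang((187,302),(290,300))-90,'edges',ang((160,247),(320,247))-90,ang((160,280),(320,280))-90)
print('stud->hole5 axis',ang((235,188),(240,322),.066,.032),'stud',ray('top',top(235,188),.066))
E
python3 ang.py
```

```text
base yaw via footplate edges -6.719999999999999 -6.810000000000002
bridge/keeper -7.099999999999994 -5.590000000000003
bar/tab-pivot -6.8700000000000045
groove: holes 0.9000000000000057 1.3100000000000023 edges 0.23000000000000398 0.20999999999999375
stud->hole5 axis 0.65 stud [0.48790045 0.04561063 0.066     ]
```

The groove's yaw is about +0.5° and the base's is -6.8°, so it is 7° short: the fingertip half-thickness is about 14 mm, not 17.5 mm. I need about 4 mm more at the stud (TCP y to about 20 mm), so I go back.

Call:
drive_tool([
  [[0,0,0],[0,1.5,0],0],
  [[0,0,0],[0,2.5,0],0],
  [[0,0,0],[0,3,0],0],
  [[0,0,0],[0,3,0],0],
  [[0,0,0],[0,3,0],0],
  [[0,0,0],[0,3,0],0],
  [[0,0,0],[0,3,0.2],0],
  [[0,0,0],[0,3,0.6],0],
  [[0,0,0],[0,3,0.8],0],
  [[0,0,0],[0,2.5,0.8],0],
  [[0,0,0],[0,1.5,0.8],0],
  [[0,0,0],[0,0,0],0],
])

```text
clock: 7.13
tool_pos: [0.4943, 0.0884, 0.1392]
eef_rot: [0.04, 0.705, -0.037, 0.707]
contact_force: [0.2, 0.3, 0.8]
opening: 0.004
```

Call:
drive_tool([
  [[0,0,0],[1.5,0,0],0],
  [[0,0,0],[2,0,0],0],
  [[0,0,0],[2,0,0],0],
  [[0,0,0],[1.7,0,0],0],
  [[0,0,0],[0.8,0,0],0],
  [[0,0,0],[0,0,0],0],
])

```text
clock: 7.63
tool_pos: [0.4911, 0.0813, 0.0575]
eef_rot: [0.041, 0.707, -0.042, 0.705]
contact_force: [0.1, 0.1, -0.3]
opening: 0.002
```

```bash
python3 go.py 31 19.8 48
```

```text
t 7.6333 base mm [30.  38.5] tip z 46.5 F [ 0.1  0.1 -0.3] op 0.0016497703806132456
turn deg [ 0.08 -0.21  0.09]
shift cm (now) [-0.15 -1.87  0.09] (after turn) [-0.15 -1.87  0.1 ]
```

Call:
drive_tool([
  [[0,0,0],[0,-0.4,0],0],
  [[0,0,0],[0,-0.4,0.1],0],
  [[0,0,0],[0,-0.4,0],0],
  [[0,0,0],[0,-0.2,0],0],
  [[0,0,0],[0,-0.2,0],0],
  [[0,0,0],[0,-0.2,0],0],
  [[0,0,0],[0,-0.1,0],0],
  [[0,0,0],[0,0,0],0],
  [[0,0,0],[0,0,0],0],
])

```text
clock: 8.38
tool_pos: [0.4922, 0.0625, 0.0589]
eef_rot: [0.042, 0.706, -0.041, 0.706]
contact_force: [0.9, 1.8, 1.2]
opening: 0.005
```

```bash
python3 go.py 31 19.8 48
```

```text
t 8.3833 base mm [33.4 19.9] tip z 47.9 F [0.9 1.8 1.2] op 0.004761951855790998
turn deg [ 0.01  0.05 -0.04]
shift cm (now) [-0.01 -0.01 -0.24] (after turn) [-0.01 -0.01 -0.24]
```

Call:
drive_tool([
  [[0,0,0],[0,0.5,0],0],
  [[0,0,0],[0,0.5,0],0],
  [[0,0,0],[-1,0,0],0],
  [[0,0,0],[-2,0,0],0],
  [[0,0,0],[-2,0,0],0],
  [[0,0,0],[-2,0,-1],0],
  [[0,0,0],[-1,-1,-1],0],
  [[0,0,0],[0,-2,-1],0],
  [[0,0,0],[0,-2.5,-0.3],0],
  [[0,0,0],[0,-2.5,0],0],
  [[0,0,0],[0,-2.5,0],0],
  [[0,0,0],[0,-2.5,0],0],
])

```text
clock: 9.38
tool_pos: [0.444, -0.0543, 0.1393]
eef_rot: [0.041, 0.706, -0.042, 0.706]
contact_force: [0.4, -0.3, 0.0]
opening: 0.003
```

Call:
drive_tool([
  [[0,0,0],[0,-2.5,0],0],
  [[0,0,0],[0,-2.5,0],0],
  [[0,0,0],[0,-2.5,0],0],
  [[0,0,0],[0,-2.5,0],0],
  [[0,0,0],[0,-2.5,0],0],
  [[0,0,0],[0,-1.5,0],0],
  [[0,0,0],[0,-1,0],0],
  [[0,0,0],[0,0,0],0],
])

```text
clock: 10.05
tool_pos: [0.4262, -0.2044, 0.1389]
eef_rot: [0.043, 0.706, -0.044, 0.706]
contact_force: [0.0, 0.3, -0.9]
opening: 0.008
```

```bash
python3 go.py 0 -254 46; python3 pic.py p3
```

```text
t 10.05 base mm [  -0.7 -252.8] tip z 127.9 F [ 0.   0.3 -0.9] op 0.008133236583669021
turn deg [-0.22 -0.04  0.08]
shift cm (now) [ 8.19 -0.11  0.08] (after turn) [ 8.19 -0.12  0.07]
```

View pics/p3_a.png

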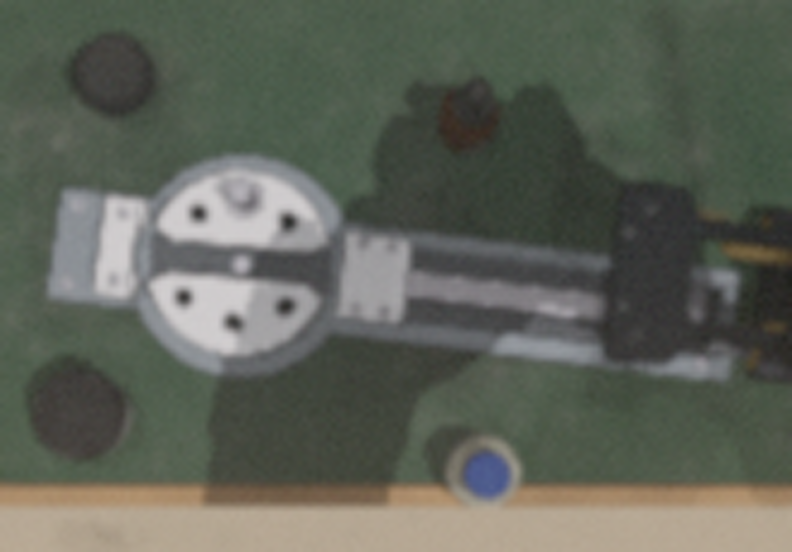

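The groove is now within about 2° of the bar line (holes at (198,214)–(288,221) and (183,297)–(286,306)). I go down behind the tab and push.

Call:
drive_tool([
  [[0,0,0],[1.5,0,0.1],0],
  [[0,0,0],[2,0,0],0],
  [[0,0,0],[2,0,0],0],
  [[0,0,0],[1.7,0,0],0],
  [[0,0,0],[0.8,0,0],0],
  [[0,0,0],[0,0,0],0],
])

```text
clock: 10.65
tool_pos: [0.4278, -0.2002, 0.0575]
eef_rot: [0.041, 0.707, -0.04, 0.705]
contact_force: [1.1, -0.4, 0.0]
opening: 0.001
```

Call:
drive_tool([
  [[0,0,0],[0,0.3,0],0],
  [[0,0,0],[0,0.3,0],0],
  [[0,0,0],[0,0.3,0],0],
  [[0,0,0],[0,0.3,0],0],
  [[0,0,0],[0,0.3,0],0],
  [[0,0,0],[0,0.3,0],0],
  [[0,0,0],[0,0.3,0],0],
  [[0,0,0],[0,0.4,0],0],
  [[0,0,0],[0,0.4,0],0],
  [[0,0,0],[0,0.4,0],0],
])

```text
clock: 11.48
tool_pos: [0.432, -0.1692, 0.0588]
eef_rot: [0.042, 0.706, -0.042, 0.706]
contact_force: [-0.2, -3.8, 3.7]
opening: 0.005
```

```bash
python3 go.py 0 -105 48
```

```text
t 11.4833 base mm [   0.9 -217.2] tip z 47.8 F [-0.2 -3.8  3.7] op 0.005294649307782653
turn deg [-0.02  0.    0.01]
shift cm (now) [-0.02 11.22 -0.1 ] (after turn) [-0.02 11.22 -0.09]
```

Call:
drive_tool([
  [[0,0,0],[0,0.4,0],0],
  [[0,0,0],[0,0.4,-0.1],0],
  [[0,0,0],[0,0.4,0],0],
  [[0,0,0],[0,0.4,0],0],
  [[0,0,0],[0,0.4,0],0],
  [[0,0,0],[0,0.4,0],0],
  [[0,0,0],[0,0.4,0],0],
  [[0,0,0],[0,0.4,0],0],
  [[0,0,0],[0,0.4,0],0],
  [[0,0,0],[0,0.4,0],0],
])

```text
clock: 12.32
tool_pos: [0.4358, -0.1293, 0.0587]
eef_rot: [0.042, 0.706, -0.042, 0.706]
contact_force: [-0.0, -4.9, 4.1]
opening: 0.008
```

Call:
drive_tool([
  [[0,0,0],[0,0.4,0],0],
  [[0,0,0],[0,0.4,0],0],
  [[0,0,0],[0,0.4,0],0],
  [[0,0,0],[0,0.4,0],0],
  [[0,0,0],[0,0.4,0],0],
  [[0,0,0],[0,0.4,0],0],
  [[0,0,0],[0,0.4,0],0],
  [[0,0,0],[0,0.4,0],0],
  [[0,0,0],[0,0.4,0],0],
  [[0,0,0],[0,0.4,0],0],
])

```text
clock: 13.15
tool_pos: [0.4404, -0.0896, 0.0587]
eef_rot: [0.042, 0.706, -0.042, 0.706]
contact_force: [0.3, -4.4, 5.8]
opening: 0.001
```

```bash
python3 go.py 0 -105 48
```

```text
t 13.15 base mm [-1.000e-01 -1.372e+02] tip z 47.7 F [ 0.3 -4.4  5.8] op 0.0006119566243513382
turn deg [-0.01 -0.01  0.01]
shift cm (now) [-0.03  3.22  0.01] (after turn) [-0.03  3.22  0.01]
```

Call:
drive_tool([
  [[0,0,0],[0,0.4,0],0],
  [[0,0,0],[0,0.4,0],0],
  [[0,0,0],[0,0.4,0],0],
  [[0,0,0],[0,0.4,0],0],
  [[0,0,0],[0,0.3,0],0],
  [[0,0,0],[0,0.3,0],0],
  [[0,0,0],[0,0.2,0],0],
  [[0,0,0],[0,0.1,0],0],
])

```text
clock: 13.82
tool_pos: [0.4433, -0.0644, 0.0586]
eef_rot: [0.042, 0.706, -0.041, 0.706]
contact_force: [0.9, -3.0, 3.3]
opening: 0.008
```

Call:
drive_tool([
  [[0,0,0],[0,0.1,0],0],
  [[0,0,0],[0,0.1,0],0],
  [[0,0,0],[0,0.1,0],0],
])

```text
clock: 14.07
tool_pos: [0.4436, -0.0619, 0.0586]
eef_rot: [0.042, 0.706, -0.042, 0.706]
contact_force: [0.6, -2.6, 2.1]
opening: 0.005
```

```bash
python3 go.py 0 -105 48
```

```text
t 14.0667 base mm [  -0.2 -109.3] tip z 47.6 F [ 0.6 -2.6  2.1] op 0.005084633771443777
turn deg [ 0.   -0.02 -0.02]
shift cm (now) [-0.04  0.43  0.02] (after turn) [-0.04  0.43  0.02]
```

Not on the stop yet, so I creep on until the force rises.

Call:
drive_tool([
  [[0,0,0],[0,0.1,0],0],
  [[0,0,0],[0,0.1,0],0],
  [[0,0,0],[0,0.1,0],0],
])

```text
clock: 14.32
tool_pos: [0.4438, -0.0596, 0.0587]
eef_rot: [0.042, 0.706, -0.042, 0.706]
contact_force: [0.0, -6.1, 1.5]
opening: 0.006
```

Call:
drive_tool([
  [[0,0,0],[0,0.1,0],0],
  [[0,0,0],[0,0.1,0],0],
])

```text
clock: 14.48
tool_pos: [0.4438, -0.0595, 0.0587]
eef_rot: [0.041, 0.706, -0.044, 0.705]
contact_force: [-0.5, -9.3, 1.5]
opening: 0.005
```

It stopped at TCP y of about -107 mm and the force rose to 9 N, which fits the bridge stop. I retreat and look.

Call:
drive_tool([
  [[0,0,0],[0,-0.5,0],0],
  [[0,0,0],[0,-1.5,0],0],
  [[0,0,0],[0,-2,0],0],
  [[0,0,0],[-1,-1.5,0],0],
  [[0,0,0],[-2,-2,0],0],
  [[0,0,0],[-2,-2.5,0],0],
  [[0,0,0],[-2,-2.5,0],0],
  [[0,0,0],[-2,-2.5,0],0],
  [[0,0,0],[-1,-1.5,0],0],
  [[0,0,0],[0,0,0],0],
  [[0,0,0],[0,0,0],0],
])

```text
clock: 15.4
tool_pos: [0.4252, -0.2207, 0.1588]
eef_rot: [0.042, 0.705, -0.042, 0.706]
contact_force: [-0.1, 0.3, -0.5]
opening: 0.006
```

```bash
python3 go.py; python3 pic.py p4
```

```text
t 15.4 base mm [ 2.000e-01 -2.692e+02] tip z 147.8 F [-0.1  0.3 -0.5] op 0.0060087335531195905
turn deg [-0.06  0.1  -0.07]
```

View pics/p4.png

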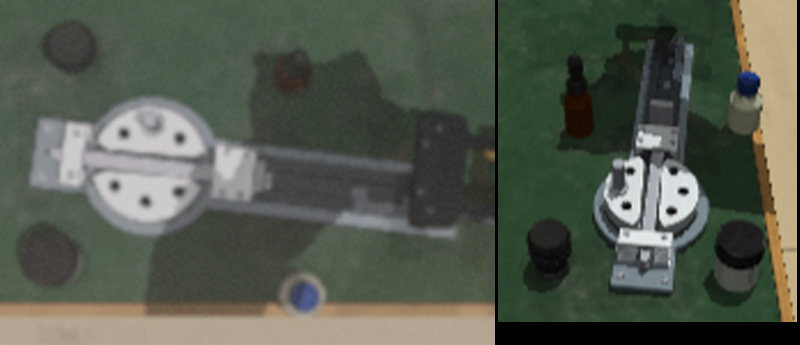

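View pics/p4_a.png

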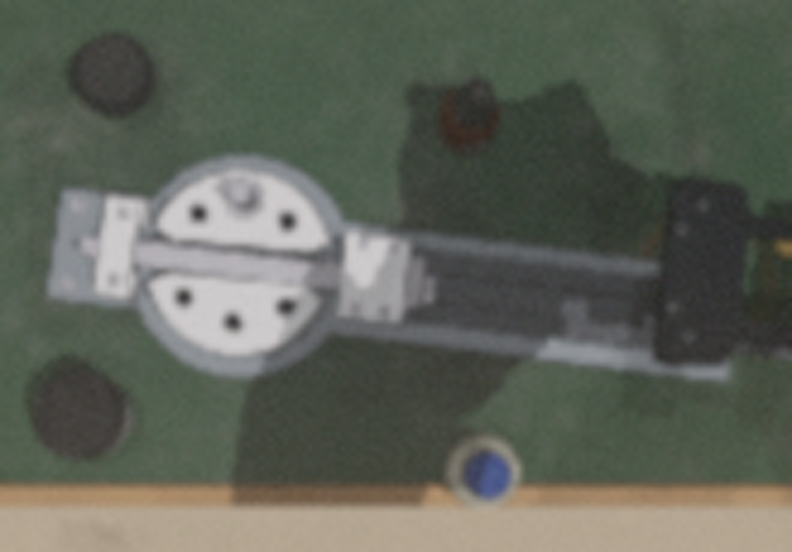

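The nose shows beyond the keeper at about (85, 243), the tab is against the bridge at about (425, 290), and the bystanders look unmoved. A quick numeric check, then I hand in.

```bash
python3 - <<'E'
from h import *
b=(0.4567,0.0466,-0.118);c,s=np.cos(b[2]),np.sin(b[2])
for n,uv,z in [('nose',(83,243),.023),('tab',(428,290),.064)]:
    q=ray('top',top(*uv),z)[:2]-b[:2]; print(n,(1e3*np.array([c*q[0]+s*q[1],-s*q[0]+c*q[1]])).round(1))
d=ray('top',top(198,214),.032)-ray('top',top(288,221),.032);e=ray('top',top(183,297),.032)-ray('top',top(286,306),.032)
print('groove err rad',[round(float(np.arctan2(v[1],v[0])-np.pi/2-b[2]),3) for v in(d,e)])
from plant import r
r.finish_job()
E
```

```text
nose [-0.3 77.4]
tab [ -5.7 -93.8]
groove err rad [0.044, 0.034]
the job is handed in; nothing more can be done
```

The turntable is locked and the job is handed in; no verdict comes back, so this rests on my last readings.

**What I did:** With closed fingers I pushed the stud clockwise in two pushes. A picture after the first showed the groove about 7° short, because the fingertips were thinner than I had assumed. I then pushed the tab along with 3–5 N until it stopped and the force rose to about 9 N. After that I drew the hand back clear. It took about 15.5 s.

**Last checks:**
- **Nose:** it measured at y of about +77 mm (home is +79, and more than 69 is needed). It is visible beyond the keeper.
- **Groove:** it is about 0.04 rad off the bar (limit 0.1). That uses hole positions read before the bar went in; they looked the same afterwards.
- **Bystanders:** they look unmoved in the pictures; I did not measure their positions again.
- **Hand:** the wrist force was about 0.5 N, which is noise level, with the fingertips 148 mm above the desk.

**One reading disagreed:** my rough pixel reading of the tab gave y of about -94 mm instead of -87, and 6 mm to one side. It was a blurry, shadowed spot. The nose reading and the hard stop both say the bar is home, so I trusted those.

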